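Spring check on a plunger unit

TASK

Check the return spring of the plunger unit with the six-sided foot: with the fingertips gently press its pin all the way down, keep it down for a full second, and let it spring right back up. Then pass the unit by pressing the round key on the key box down and letting it go. Leave the other two plunger units, the square key and the loose parts alone; nothing is picked up or moved from its place.

Things in the scene. Friction and masses are not known exactly. Their poses are not given: they have to be found in the camera images.
- hex_unit: loose spring plunger unit standing upright on the bench, about 0.6 kg: brass foot six-sided, 80 mm across flats, 12 mm thick, aluminium barrel 38 mm diameter up to 50 mm, above it a steel pin on the same axis with a flat round head 28 mm across; top of the head 80 mm above the bench at rest. Origin: centre of the underside; z up. The one to check
- hex_top (a point): centre of the top face of the hex unit's pin head; goes down with the pin
- hex_pin (a joint): travel of the hex unit's pin in m: 0 = fully up, 0.010 = fully down; the spring needs about 3 N to start it and 6.5 N to bottom it, and returns it by itself
- oblong_unit: loose spring plunger unit standing upright on the bench, about 0.6 kg: brass foot oblong with round ends, 96 by 44 mm, 12 mm thick, aluminium barrel 38 mm diameter up to 50 mm, above it a steel pin on the same axis with a flat round head 28 mm across; top of the head 80 mm above the bench at rest. Origin: centre of the underside; z up. To be left alone
- oblong_pin (a joint): travel of the oblong unit's pin in m: 0 = fully up, 0.010 = fully down; the spring needs about 3 N to start it and 6.5 N to bottom it, and returns it by itself
- square_unit: loose spring plunger unit standing upright on the bench, about 0.6 kg: brass foot square, 64 mm wide, 12 mm thick, aluminium barrel 38 mm diameter up to 50 mm, above it a steel pin on the same axis with a flat round head 28 mm across; top of the head 80 mm above the bench at rest. Origin: centre of the underside; z up. To be left alone
- square_pin (a joint): travel of the square unit's pin in m: 0 = fully up, 0.010 = fully down; the spring needs about 3 N to start it and 6.5 N to bottom it, and returns it by itself
- key_box: grey box fixed to the bench, 110 (x) by 190 (y) by 38 mm high, with a round and a square white key on top, 45 mm either side of its middle along its y; which is on which side varies. Origin: centre of the underside; z up
- round_key_top (a point): centre of the top face of the round key, 32 mm across, 53 mm above the bench when up; goes down with the key
- round_key (a joint): travel of the round key in m: 0 = up, 0.006 = fully down; about 2 N to start it, 4.5 N to bottom it, returns by itself
- square_key_top (a point): centre of the top face of the square key, 30 mm wide, 53 mm above the bench when up. To be left alone
- square_key (a joint): travel of the square key in m: 0 = up, 0.006 = fully down; about 2 N to start it, 4.5 N to bottom it, returns by itself
- bush: loose brass flanged bush standing up, flange 38 mm across, 42 mm high; origin: centre of the underside. Bystander
- pulley: loose aluminium grooved pulley lying flat, 40 mm across, 17 mm high; origin: centre of the underside. Bystander
- seal: loose black rubber ring lying flat, 42 mm across, 5 mm high; origin: centre of the underside. Bystander
- screw0: loose steel cap screw standing on its head, head 15 mm across, 36 mm high; origin: centre of the underside. Bystander
- screw1: another cap screw like screw0. Bystander
- hex_key: loose L-shaped hex key lying flat, 95 by 25 mm, 6 mm thick; origin: on the bench at the middle of its long leg. Bystander
- round_keybase: the round key with its 42 mm black collar, fixed on the key box; origin on its axis at bench height, z up
Things that resemble listed ones, but are neither listed nor needed, are in the scene too. Leave any green or red look-alike of the hex_unit alone.

How it is judged:
On the way, in this order (a step that is already met when the one before it is completed fails the run):
1. the hex unit's pin is pressed down (8 of its 10 mm or more) by the fingers and kept down (value of joint hex_pin above 0.008 m and contact force between the fingers and hex_unit above 0.5 N), for 0.7 s.
2. the pin has sprung back up (within 1.5 mm) and the robot has let go of it (value of joint hex_pin below 0.0015 m and contact force between each of the arm, the fingers and hex_unit below 0.1 N), for 0.1 s.
3. the round key is pressed down (4 of its 6 mm or more) (value of joint round_key above 0.004 m), for 0.05 s.
At the end, for the whole second after the job is handed in: All three pins and both keys are up again (within 1.5 mm), the three units stand upright (within 0.05 rad), at rest and within 15 mm of where they stood, and every loose part lies within 15 mm of where it was (value of joint each of hex_pin, oblong_pin, square_pin, round_key, square_key below 0.0015 m and distance of each of hex_unit, oblong_unit, square_unit, bush, pulley, seal, screw0, screw1, hex_key from where it was at the start of the episode below 0.015 m and angle between each of hex_unit, oblong_unit, square_unit's own z axis and vertical below 0.05 rad and linear speed of each of hex_unit, oblong_unit, square_unit below 0.02 m/s); the robot touches nothing.
It fails at once if another unit's pin pressed more than 3 mm (value of joint any of oblong_pin, square_pin above 0.003 m).
It fails at once if the square key pressed more than 2 mm (value of joint square_key above 0.002 m).
It fails at once if a plunger unit shoved more than 15 mm, lifted or tipped (0.2 rad) (distance of any of hex_unit, oblong_unit, square_unit from where it was at the start of the episode above 0.015 m or angle between any of hex_unit, oblong_unit, square_unit's own z axis and vertical above 0.2 rad).
It fails at once if a loose part moved or lifted more than 15 mm (distance of any of bush, pulley, seal, screw0, screw1, hex_key from where it was at the start of the episode above 0.015 m).
It fails at once if the plunger unit or the key box pressed harder than 35 N (contact force between the fingers and hex_unit above 35 N or contact force between the fingers and key_box above 35 N or contact force between the fingers and round_keybase above 35 N).
It also fails if it takes over 48 s, if anything falls off the work surface, if the arm or the gripper's body presses on something with over 40 N, if the wrist force passes 120 N, or if a joint passes its speed limit or range.

ROBOT

A 6-joint arm with a two-finger parallel gripper is mounted at the origin on the work surface. World frame = base frame: x ahead of the robot, y to its left, z up, the work surface at z = 0. Lengths are in m, angles in rad, forces in N, time in s.
With the tool pointing down it reaches from about 0.275 to 0.725 m from the base axis. Payload 5.6 kg.
Tool frame: the origin (TCP) lies midway between the tips of the shut fingers; the grasp point (between the pads) lies 19 mm behind it (bot.grip_depth is the distance from the TCP to the grasp point, in m); x points along the fingers, z is the direction in which the jaws open and shut, and the axes are right-handed (so a half turn about x gives the same grasp; the last joint's range is limited). The gripper opens to 85 mm and grips with 20 to 120 N. Pads are 22 mm wide; open, the fingers measure 114 mm over their backs; the gripper's body (76 mm by 85 mm) begins 54 mm behind the grasp point. The pads swing forward as they close: fully open they stand 13 mm farther back than shut.
Start: joints at [1.55, 0.255, 0.108, 0, -1.424, -0.285], TCP at [0.166, 0.524, 0.231] pointing down, gripper open.
Joint ranges: [-2.95, 2.95], [-1.21, 1.97], [-1.09, 1.5], [-2.87, 1.71], [-2.94, -0.07], [-3.05, 3.05]. Speed limits (rad/s): [2.57, 2.57, 3.14, 3.14, 3.14, 3.14].

INTERFACE

Orientations are given as a 3x3 rotation matrix whose columns are the frame's x, y, z axes.
In Python, from rig import state, eyes, ticket, bot gives the robot as it stands.
- The arm moves only by the tool apply_moves, never from a script. Its argument "rows" is a list of rows, each a list of 2 entries, a list of its own where there are three numbers: the shift along the tool's x, y, z in mm, then the turn about the tool's x in degrees. A call has 1 to 12 rows; each row shifts and turns the pose as measured when the row begins, along the tool's axes as they then stand; what a row does not reach is not made up. A row lasts 1/10 s, in which the tool goes at most 50 mm and 8.59 degrees, less where a joint would pass 70% of its speed; a pose out of reach is approached as far as the arm can. A call is refused whole if a number of a shift passes 50 or a number of a turn 8.59, either way. A call with a gripper value outside its range is refused whole. "grip" is the finger opening in mm, from 0 to 85.4, set as the call begins (left out, the last holds). The fingers move at their own pace and stop on an object; the grip force is fixed at half the most. Time passes only in rows, so rows that do not move let the fingers close. It gives the time, the measured TCP pose, the force and the opening at its end, in the units of the state.
- state(): the state, without advancing time (a new reading comes with each control period).
- eyes.capture(name): name is "scene" or "top"; returns (picture, depth): 400x640x3 uint8, red, green, blue; 400x640 float32, m along the optical axis (not along the pixel's ray), 0 where there is no reading.
- eyes.camera_params(name): a dict with "fx", "fy", "cx", "cy" (pixels), "xyz" and "attitude" of the camera in the world. Camera axes: x right, y up, looking along -z (the intrinsics and any distortion apply to the point x, -y, -z); pixel columns grow to the right and rows downward; lengths in m; the calibration is good to about 2 mm. A picture is of the moment at which its call begins. camera_params takes no time and is no camera call.
- ticket.close_job(): hands the job in, once; it reports no verdict.
The state is a dict: "time": time; "q": joint angles; "dq": joint speeds; "effort": joint torques, N m; "tcp_pos": TCP position; "eef_rot": TCP orientation; "contact_force": force on the tool from outside, world axes, zero at the start; "moment": the same for the moment, N m; "opening": finger opening in m.
Only numpy, scipy, OpenCV 4.12 (cv2) and the standard library are available. Lean on these libraries where they do the work, as an engineer would, in place of code of your own. Each camera call takes 0.05 s, during which the arm holds its last target.

## Working session

There is one attempt and no reset: what is moved stays moved. The work goes in short steps, Python scripts to look and compute and a tool call to move; the robot and the scene stay as the last step left them, time stands still between calls to the robot, and variables do not carry over. Pictures are saved under pics/ and viewed, and the job is handed in when it is done.

Besides the shell and the picture viewer there is one more tool, called after ">>>" as a command line: name --argument value ..., lists and objects as JSON in quotes. apply_moves: Moves the arm, as the interface text tells. Its arguments: {"type":"object","properties":{"rows":{"type":"array"},"grip":{"type":"number"}},"required":["rows"]}

```bash
ls; mkdir -p pics; python3 - <<'E'
from rig import state, eyes, ticket, bot
import cv2, numpy as np
s=state(); print(s)
for n in("scene","top"):
    p,d=eyes.capture(n); print(n,eyes.camera_params(n))
    cv2.imwrite(f"pics/{n}0.png",p[:,:,::-1]); np.save(f"{n}_d.npy",d); np.save(f"{n}_p.npy",p)
E
```

```text
pics
{'time': 0.0, 'q': array([ 1.54961372e+00,  2.55741541e-01,  1.07031143e-01, -4.86471773e-04,
       -1.42388172e+00, -2.84598689e-01]), 'dq': array([-0.00049732,  0.00088948, -0.00052133,  0.00011358,  0.00088784,
        0.00185407]), 'effort': array([ 1.11844362e-03, -3.86626482e+01,  2.37943304e+01,  5.36500588e+00,
       -6.07458744e-03, -1.96843203e-06]), 'tcp_pos': array([0.16536269, 0.52404778, 0.2304074 ]), 'eef_rot': array([[-5.19159538e-04,  9.53590485e-01, -3.01106157e-01],
       [-1.78517636e-03, -3.01106602e-01, -9.53588815e-01],
       [-9.99998272e-01,  4.24628634e-05,  1.85864955e-03]]), 'contact_force': array([-0.12822402, -0.13402632, -0.93142302]), 'moment': array([-0.02705875, -0.02439507,  0.00121984]), 'opening': 0.08506289151515486}
scene {'fx': 453.9515384962478, 'fy': 453.9515384962478, 'cx': 330.1337871716659, 'cy': 198.64894249483666, 'xyz': array([ 1.2191027 , -0.20313281,  0.90080284]), 'attitude': array([[ 0.2406437 , -0.73897   ,  0.62929639],
       [ 0.97055549,  0.17611169, -0.1643372 ],
       [ 0.01061381,  0.65031378,  0.75959156]])}
top {'fx': 401.39809689955183, 'fy': 401.39809689955183, 'cx': 318.4799204488055, 'cy': 202.71699600149407, 'xyz': array([ 0.37335584, -0.05533262,  1.02868673]), 'attitude': array([[ 0.02189684,  0.98661815, -0.1615709 ],
       [-0.99927708,  0.01657483, -0.034214  ],
       [-0.03107815,  0.16220327,  0.98626784]])}
```

View pics/scene0.png

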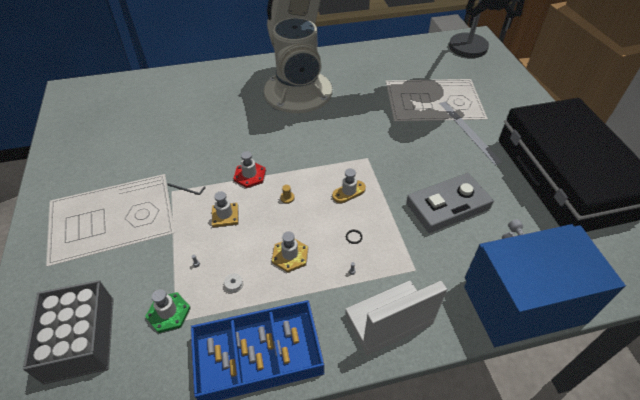

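View pics/top0.png

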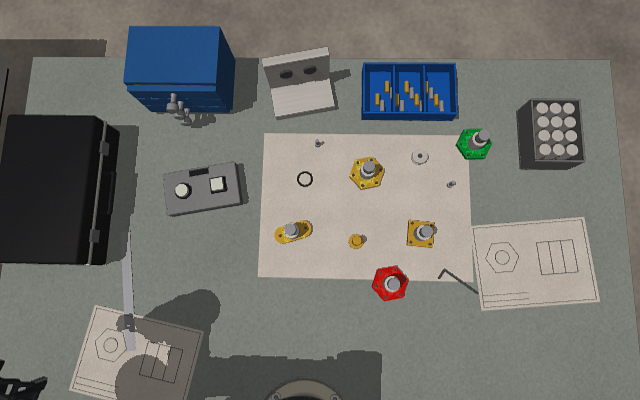

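The top view shows the brass hex unit's head near (369,169), with the round key near (182,191) and the square key near (218,184). In the scene view the same three are near (289,240), (466,189) and (437,201). Next I'll enlarge these areas and measure.

```bash
cat > h.py <<'E'
import numpy as np
from rig import eyes
def deproj(n,u,v,depth=None,z=None):
    c=eyes.camera_params(n)
    r=np.array([(u-c['cx'])/c['fx'],-(v-c['cy'])/c['fy'],-1.0])
    R=np.array(c['attitude']);w=R@r
    t=depth if depth is not None else (z-c['xyz'][2])/w[2]
    return c['xyz']+t*w
def proj(n,P):
    c=eyes.camera_params(n);p=np.array(c['attitude']).T@(np.array(P)-c['xyz'])
    return c['cx']+c['fx']*p[0]/-p[2], c['cy']-c['fy']*p[1]/-p[2]
E
python3 - <<'E'
import numpy as np,cv2
from h import *
im={n:np.load(n+'_p.npy') for n in('top','scene')}
rows=[]
for n,(a,b) in {'top':((367,170),(200,188)),'scene':((289,245),(452,200))}.items():
    rows.append(np.hstack([cv2.resize(im[n][y-22:y+23,x-32:x+33,::-1],(390,270),interpolation=cv2.INTER_CUBIC) for x,y in(a,b)]))
    print(n,[(x-32,y-22) for x,y in (a,b)])
cv2.imwrite('pics/crop1.png',np.vstack(rows))
# depth points with given height
for n,c,zr in (('top',(369,169),(.075,.086)),('scene',(289,240),(.075,.086)),('top',(182,191),(.049,.057)),('scene',(466,189),(.049,.057)),('top',(218,184),(.049,.057)),('scene',(437,201),(.049,.057))):
    d=np.load(n+'_d.npy');pts=[]
    for v in range(c[1]-13,c[1]+14):
        for u in range(c[0]-13,c[0]+14):
            if d[v,u]>0:
                P=deproj(n,u,v,d[v,u])
                if zr[0]<P[2]<zr[1]: pts.append(P)
    pts=np.array(pts);print(n,c,len(pts),(pts.min(0)+pts.max(0))/2 if len(pts) else 0,np.median(pts,0) if len(pts) else deproj(n,*c,d[c[1],c[0]]),np.ptp(pts,0) if len(pts) else 0)
E
```

```text
top [(335, 148), (168, 166)]
scene [(257, 223), (420, 178)]
top (369, 169) 103 [ 0.62265196 -0.14194995  0.07938057] [ 0.6216646  -0.14294202  0.07922268] [0.02696484 0.026576   0.00849177]
scene (289, 240) 110 [ 0.62248352 -0.14252196  0.07940072] [ 0.62482476 -0.14211651  0.07985413] [0.02802147 0.02627539 0.00804867]
top (182, 191) 124 [0.56119313 0.32349056 0.05297732] [0.56099102 0.32287044 0.05335211] [0.02913867 0.03138403 0.00792995]
scene (466, 189) 107 [0.56081239 0.32383465 0.05303062] [0.56216473 0.32367944 0.05320885] [0.03318489 0.0309468  0.00790269]Traceback (most recent call last):
  File "<stdin>", line 15, in <module>
  File "h.py", line 4, in deproj
    c=eyes.camera_params(n)
ValueError: time passes only in moves, steps and waits
```

View pics/crop1.png

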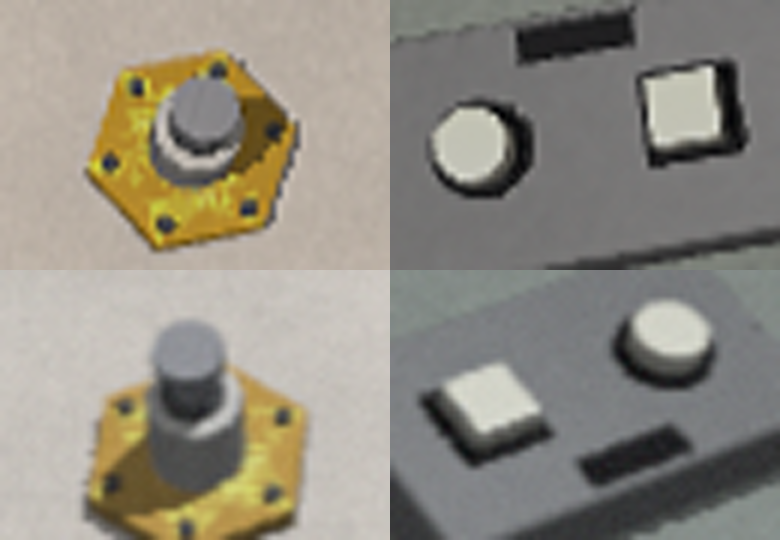

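Both cameras agree to within 1 mm. The hex top is at (0.6225, -0.142, 0.080) and the round key top at (0.561, 0.3237, 0.053). The heights and diameters match the listed sizes. I'll shut the fingers and travel at z = 0.23.

>>> apply_moves --rows '[[[0, 37, 29], 0], [[0, 37, 29], 0], [[0, 37, 29], 0], [[0, 37, 29], 0], [[0, 37, 29], 0], [[0, 37, 29], 0], [[0, 37, 29], 0], [[0, 37, 29], 0], [[0, 37, 29], 0], [[0, 37, 29], 0], [[0, 37, 29], 0], [[0, 37, 29], 0]]' --grip 0

```text
time: 1.3
tcp_pos: [0.4904, 0.0431, 0.2275]
eef_rot: [[-0.005, 0.957, -0.291], [-0.008, -0.291, -0.957], [-1.0, -0.002, 0.009]]
contact_force: [1.5, 1.9, 1.6]
opening: 0.0003
```

```bash
cat > rem.py <<'E'
import sys,numpy as np
from rig import state
s=state();t=np.array([float(a) for a in sys.argv[1:4]])
print(s['time'],s['tcp_pos'],'toolshift mm',(np.array(s['eef_rot']).T@(t-s['tcp_pos'])*1000).round(1),'F',s['contact_force'],'op',s['opening'],'q',s['q'].round(2));print(s['eef_rot'].round(3))
E
python3 rem.py 0.6225 -0.142 0.13
```

```text
1.3 [0.49040326 0.04309527 0.2274501 ] toolshift mm [ 98.3 180.4 137.8] F [1.45344599 1.86626646 1.62277335] op 0.00025074361959940064 q [ 0.41  0.15 -0.04  0.01 -1.39  0.86]
[[-0.005  0.957 -0.291]
 [-0.008 -0.291 -0.957]
 [-1.    -0.002  0.009]]
```

>>> apply_moves --rows '[[[0, 36, 28], 0], [[0, 36, 28], 0], [[0, 36, 28], 0], [[0, 36, 28], 0], [[0, 24, 18], 0], [[0, 10, 7], 0], [[0, 0, 0], 0]]'

```text
time: 2.0
tcp_pos: [0.6247, -0.1545, 0.2215]
eef_rot: [[-0.014, 0.954, -0.298], [-0.007, -0.298, -0.954], [-1.0, -0.012, 0.011]]
contact_force: [0.1, 0.5, 0.0]
opening: -0.0
```

```bash
python3 rem.py 0.6225 -0.142 0.13
```

```text
2.0 [ 0.62470994 -0.15452533  0.22145578] toolshift mm [ 91.4  -4.8 -12.3] F [0.10104658 0.54517355 0.04005001] op -1.1379347675392698e-05 q [ 0.    0.46  0.37  0.01 -1.5   1.26]
[[-0.014  0.954 -0.298]
 [-0.007 -0.298 -0.954]
 [-1.    -0.012  0.011]]
```

>>> apply_moves --rows '[[[30, -5, -12], 0], [[30, 0, 0], 0], [[25, 0, 0], 0], [[0, 0, 0], 0], [[0, 0, 0], 0]]'

```text
time: 2.5
tcp_pos: [0.621, -0.14, 0.134]
eef_rot: [[-0.015, 0.955, -0.298], [-0.007, -0.298, -0.955], [-1.0, -0.012, 0.011]]
contact_force: [-0.1, 0.3, 0.3]
opening: 0.0004
```

```bash
python3 rem.py 0.6225 -0.142 0.082; python3 - <<'E'
from rig import eyes
import cv2
p,d=eyes.capture('scene');a=cv2.resize(p[150:290,200:400,::-1],(800,560),interpolation=cv2.INTER_CUBIC);cv2.imwrite('pics/s1.png',a)
E
```

```text
2.5 [ 0.62101225 -0.13999852  0.1339955 ] toolshift mm [52.   2.7  0.9] F [-0.0845452   0.33055244  0.26485441] op 0.00036042326599793344 q [ 0.03  0.48  0.18  0.01 -1.29  1.24]
[[-0.015  0.955 -0.298]
 [-0.007 -0.298 -0.955]
 [-1.    -0.012  0.011]]
```

View pics/s1.png

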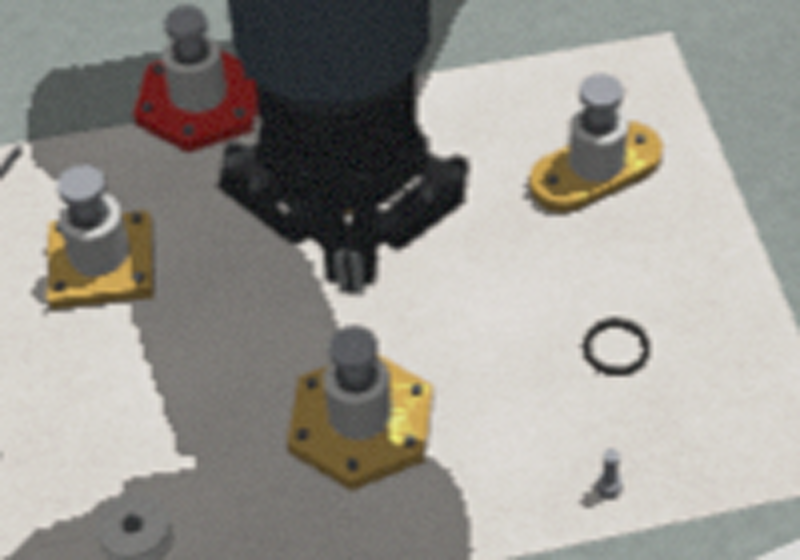

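The picture shows the shut tips at (351,288), directly above the hex head at (353,345). I'll descend slowly.

>>> apply_moves --rows '[[[20, 3, 1], 0], [[15, 0, 0], 0], [[8, 0, 0], 0], [[4, 0, 0], 0], [[0, 0, 0], 0]]'

```text
time: 3.05
tcp_pos: [0.6274, -0.1418, 0.0941]
eef_rot: [[-0.002, 0.955, -0.296], [-0.008, -0.296, -0.955], [-1.0, 0.001, 0.008]]
contact_force: [-0.6, -0.2, 0.3]
opening: -0.0
```

```bash
python3 rem.py 0.6225 -0.142 0.080
```

```text
3.05 [ 0.62737859 -0.14177632  0.09406141] toolshift mm [14.1 -4.6  1.5] F [-0.61054671 -0.1802189   0.27401091] op -2.1485470200751173e-05 q [ 0.02  0.5   0.12  0.01 -1.19  1.24]
[[-0.002  0.955 -0.296]
 [-0.008 -0.296 -0.955]
 [-1.     0.001  0.008]]
```

>>> apply_moves --rows '[[[6, -4, 1], 0], [[4, 0, 0], 0], [[0, 0, 0], 0]]'

```text
time: 3.35
tcp_pos: [0.624, -0.1417, 0.0856]
eef_rot: [[0.002, 0.955, -0.296], [-0.008, -0.296, -0.955], [-1.0, 0.004, 0.007]]
contact_force: [-0.2, 0.3, 0.2]
opening: -0.0001
```

```bash
python3 rem.py 0.6225 -0.142 0.080
```

```text
3.35 [ 0.62399361 -0.14168021  0.08555913] toolshift mm [ 5.6 -1.4  0.7] F [-0.24840912  0.30827916  0.2122115 ] op -0.00010395968765115164 q [ 0.03  0.5   0.1   0.01 -1.16  1.24]
[[ 0.002  0.955 -0.296]
 [-0.008 -0.296 -0.955]
 [-1.     0.004  0.007]]
```

>>> apply_moves --rows '[[[3, -1, 0], 0], [[2, 0, 0], 0], [[2, 0, 0], 0], [[2, 0, 0], 0]]'

```text
time: 3.75
tcp_pos: [0.6234, -0.1415, 0.0773]
eef_rot: [[0.003, 0.955, -0.296], [-0.009, -0.296, -0.955], [-1.0, 0.006, 0.007]]
contact_force: [-2.0, 1.4, 4.2]
opening: 0.0002
```

>>> apply_moves --rows '[[[2, 0, 0], 0], [[2, 0, 0], 0], [[2, 0, 0], 0]]'

```text
time: 4.05
tcp_pos: [0.6234, -0.1416, 0.0722]
eef_rot: [[0.004, 0.955, -0.296], [-0.009, -0.296, -0.955], [-1.0, 0.006, 0.007]]
contact_force: [-2.1, 2.3, 4.7]
opening: 0.0
```

>>> apply_moves --rows '[[[2, 0, 0], 0], [[1.5, 0, 0], 0]]'

```text
time: 4.25
tcp_pos: [0.6235, -0.1416, 0.07]
eef_rot: [[0.005, 0.955, -0.295], [-0.009, -0.295, -0.955], [-1.0, 0.007, 0.008]]
contact_force: [-5.2, 3.0, 14.3]
opening: -0.0001
```

>>> apply_moves --rows '[[[0.5, 0, 0], 0], [[0.5, 0, 0], 0], [[0.5, 0, 0], 0]]'

```text
time: 4.55
tcp_pos: [0.6234, -0.1416, 0.0702]
eef_rot: [[0.006, 0.956, -0.295], [-0.01, -0.295, -0.956], [-1.0, 0.008, 0.008]]
contact_force: [-3.7, 1.1, 7.5]
opening: 0.0003
```

>>> apply_moves --rows '[[[0.7, 0, 0], 0], [[0.7, 0, 0], 0], [[0.7, 0, 0], 0], [[0.7, 0, 0], 0], [[0.7, 0, 0], 0], [[0.7, 0, 0], 0]]'

```text
time: 5.15
tcp_pos: [0.6235, -0.1416, 0.0701]
eef_rot: [[0.008, 0.956, -0.294], [-0.011, -0.293, -0.956], [-1.0, 0.011, 0.008]]
contact_force: [-2.4, 1.2, 7.0]
opening: 0.0002
```

>>> apply_moves --rows '[[[0.7, 0, 0], 0], [[0.7, 0, 0], 0], [[0.7, 0, 0], 0], [[0.7, 0, 0], 0], [[0.7, 0, 0], 0], [[0.7, 0, 0], 0]]'

```text
time: 5.75
tcp_pos: [0.6235, -0.1416, 0.0702]
eef_rot: [[0.011, 0.956, -0.292], [-0.012, -0.292, -0.956], [-1.0, 0.014, 0.009]]
contact_force: [-4.3, 1.0, 7.4]
opening: 0.0001
```

Held 1.5 s at z = 0.070, about 10 mm down, with roughly 7 N. Now I'll release straight up.

>>> apply_moves --rows '[[[-4, 0, 0], 0], [[-6, 0, 0], 0], [[-10, 0, 0], 0], [[-15, 0, 0], 0], [[-15, 0, 0], 0], [[0, 0, 0], 0], [[0, 0, 0], 0]]'

```text
time: 6.45
tcp_pos: [0.6234, -0.141, 0.122]
eef_rot: [[0.011, 0.956, -0.293], [-0.012, -0.293, -0.956], [-1.0, 0.014, 0.008]]
contact_force: [0.2, 0.2, -0.6]
opening: -0.0001
```

```bash
python3 rem.py 0.561 0.3237 0.2;  python3 - <<'E'
from rig import eyes
import cv2
p,d=eyes.capture('scene');a=cv2.resize(p[150:290,200:400,::-1],(800,560),interpolation=cv2.INTER_CUBIC);cv2.imwrite('pics/s2.png',a)
E
```

```text
6.45 [ 0.62335996 -0.14098568  0.12196789] toolshift mm [ -84.1 -194.6 -425.4] F [ 0.209516    0.23818168 -0.61604708] op -0.00014071588040777308 q [ 0.03  0.47  0.14  0.01 -1.23  1.24]
[[ 0.011  0.956 -0.293]
 [-0.012 -0.293 -0.956]
 [-1.     0.014  0.008]]
```

View pics/s2.png

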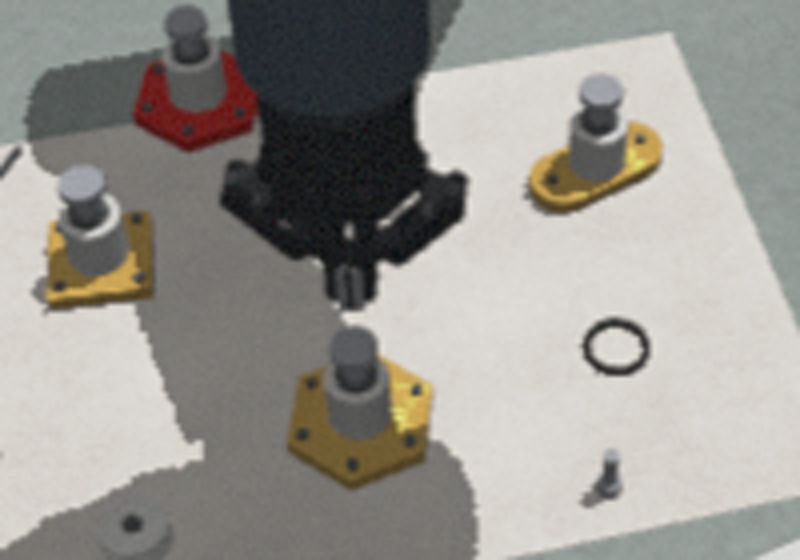

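The hex pin is back up, with its head at (353,345) as before, and the unit hasn't moved. Next is the round key.

>>> apply_moves --rows '[[[-30, 0, 0], 0], [[-30, -10, -20], 0], [[-20, -18, -38], 0], [[0, -19, -42], 0], [[0, -19, -42], 0], [[0, -19, -42], 0], [[0, -19, -42], 0], [[0, -19, -42], 0], [[0, -19, -42], 0], [[0, -15, -30], 0], [[0, -8, -15], 0], [[0, 0, 0], 0]]'

```text
time: 7.7
tcp_pos: [0.5635, 0.2611, 0.187]
eef_rot: [[-0.007, 0.955, -0.297], [-0.015, -0.297, -0.955], [-1.0, -0.003, 0.016]]
contact_force: [-0.3, 0.3, -0.7]
opening: -0.0
```

```bash
python3 rem.py 0.561 0.3237 0.1
```

```text
7.7 [0.56345801 0.26108505 0.18704902] toolshift mm [ 86.1 -20.7 -60.5] F [-0.30379007  0.25614776 -0.68737326] op -2.0074742793988113e-05 q [ 0.69  0.42  0.23  0.01 -1.4   0.58]
[[-0.007  0.955 -0.297]
 [-0.015 -0.297 -0.955]
 [-1.    -0.003  0.016]]
```

>>> apply_moves --rows '[[[0, -10, -30], 0], [[10, -8, -22], 0], [[25, -3, -8], 0], [[25, 0, 0], 0], [[15, 0, 0], 0], [[0, 0, 0], 0], [[0, 0, 0], 0]]'

```text
time: 8.4
tcp_pos: [0.5613, 0.3207, 0.1034]
eef_rot: [[-0.012, 0.953, -0.302], [-0.019, -0.302, -0.953], [-1.0, -0.005, 0.022]]
contact_force: [1.0, -0.3, 0.4]
opening: 0.0001
```

```bash
python3 rem.py 0.561 0.3237 0.053
```

```text
8.4 [0.56133712 0.32070611 0.10344908] toolshift mm [50.4 -1.  -3.8] F [ 1.04343879 -0.30983608  0.36334433] op 8.834994534710944e-05 q [ 0.76  0.52  0.17  0.01 -1.25  0.5 ]
[[-0.012  0.953 -0.302]
 [-0.019 -0.302 -0.953]
 [-1.    -0.005  0.022]]
```

>>> apply_moves --rows '[[[20, -1, -4], 0], [[12, 0, 0], 0], [[8, 0, 0], 0], [[0, 0, 0], 0], [[0, 0, 0], 0]]'

```text
time: 8.9
tcp_pos: [0.564, 0.3235, 0.066]
eef_rot: [[-0.006, 0.953, -0.303], [-0.016, -0.303, -0.953], [-1.0, -0.001, 0.017]]
contact_force: [-0.7, 0.6, -0.5]
opening: -0.0001
```

```bash
python3 rem.py 0.561 0.3237 0.053; python3 - <<'E'
from rig import eyes
import cv2
p,d=eyes.capture('scene');a=cv2.resize(p[130:270,380:580,::-1],(800,560),interpolation=cv2.INTER_CUBIC);cv2.imwrite('pics/s3.png',a)
E
```

```text
8.9 [0.56401395 0.3235232  0.06596973] toolshift mm [13.  -2.9  0.5] F [-0.70181376  0.6161463  -0.46320987] op -8.079799835662504e-05 q [ 0.76  0.55  0.12  0.01 -1.16  0.49]
[[-0.006  0.953 -0.303]
 [-0.016 -0.303 -0.953]
 [-1.    -0.001  0.017]]
```

View pics/s3.png

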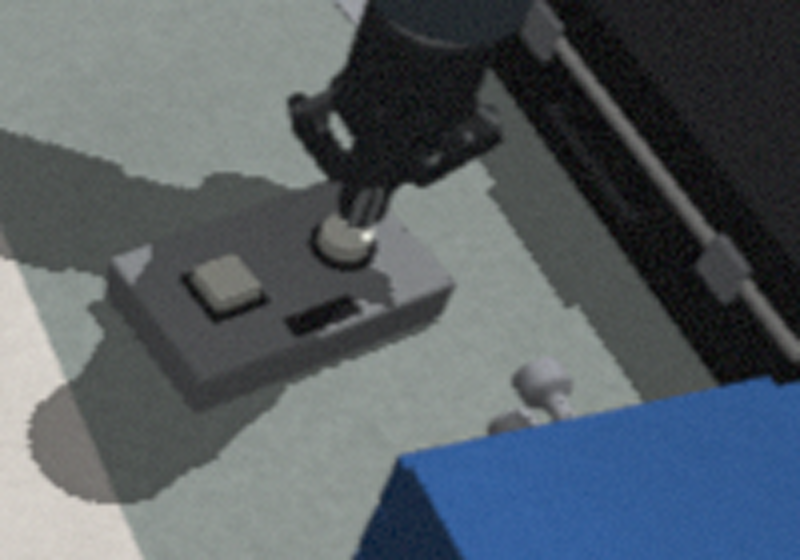

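```bash
python3 - <<'E'
from h import *
for P in ([.564,.3235,.066],[.561,.3237,.053],[.6225,-.142,.08]):
    u,v=proj('scene',P);print((u,v),'crop',(u-380)*4,(v-130)*4)
E
```

```text
(np.float64(468.2213904311484), np.float64(185.0398536906319)) crop 352.8855617245936 220.1594147625276
(np.float64(466.534451196717), np.float64(187.63957307475846)) crop 346.13780478686795 230.55829229903384
(np.float64(288.31476926775673), np.float64(235.60610994371578)) crop -366.7409229289731 422.4244397748631
```

The tips at about (363,226) are over the round key, whose top is near (346,234), and the projections agree with that. I'll press.

>>> apply_moves --rows '[[[6, -3, 1], 0], [[3, 0, 0], 0], [[2, 0, 0], 0], [[2, 0, 0], 0]]'

```text
time: 9.35
tcp_pos: [0.5612, 0.3239, 0.054]
eef_rot: [[-0.004, 0.953, -0.303], [-0.014, -0.303, -0.953], [-1.0, 0.001, 0.014]]
contact_force: [-0.3, 0.1, -0.4]
opening: -0.0003
```

>>> apply_moves --rows '[[[2, 0, 0], 0], [[2, 0, 0], 0], [[2, 0, 0], 0]]'

```text
time: 9.65
tcp_pos: [0.5613, 0.324, 0.0485]
eef_rot: [[-0.003, 0.953, -0.303], [-0.014, -0.303, -0.953], [-1.0, 0.002, 0.014]]
contact_force: [-1.9, -1.3, 3.3]
opening: -0.0001
```

>>> apply_moves --rows '[[[2, 0, 0], 0], [[1.5, 0, 0], 0], [[0.7, 0, 0], 0], [[0.7, 0, 0], 0]]'

```text
time: 10.05
tcp_pos: [0.5613, 0.324, 0.0472]
eef_rot: [[-0.001, 0.953, -0.302], [-0.013, -0.302, -0.953], [-1.0, 0.003, 0.013]]
contact_force: [-2.1, -0.9, 5.3]
opening: 0.0003
```

The key is bottomed: z = 0.0472, about 6 mm down, at 5 N. I'll release it.

>>> apply_moves --rows '[[[0.7, 0, 0], 0], [[-5, 0, 0], 0], [[-10, 0, 0], 0], [[-20, 0, 0], 0], [[-30, 0, 0], 0], [[-40, 0, 0], 0], [[-30, 0, 0], 0], [[0, 0, 0], 0], [[0, 0, 0], 0]]'

```text
time: 10.95
tcp_pos: [0.5615, 0.3255, 0.1884]
eef_rot: [[-0.001, 0.953, -0.302], [-0.013, -0.302, -0.953], [-1.0, 0.003, 0.013]]
contact_force: [1.0, -0.9, -0.8]
opening: -0.0
```

```bash
python3 rem.py 0.561 0.3237 0.2; python3 - <<'E'
from rig import eyes
import cv2,numpy as np
from h import *
p,d=eyes.capture('top');cv2.imwrite('pics/t2.png',p[:,:,::-1])
q,d2=eyes.capture('scene');cv2.imwrite('pics/s4.png',q[:,:,::-1])
c=eyes.camera_params('scene');R=np.array(c['attitude'])
for nm,(u0,v0),zr in(('hex',(289,240),(.07,.086)),('key',(466,189),(.045,.058))):
    P=[]
    for v in range(v0-13,v0+14):
        for u in range(u0-13,u0+14):
            x=c['xyz']+d2[v,u]*(R@np.array([(u-c['cx'])/c['fx'],-(v-c['cy'])/c['fy'],-1]))
            if zr[0]<x[2]<zr[1]:P.append(x)
    P=np.array(P);print(nm,len(P),(P.min(0)+P.max(0))/2,np.median(P,0),P.max(0))
E
```

```text
10.95 [0.56148031 0.32545262 0.18837294] toolshift mm [-11.6   0.1   2. ] F [ 1.02219766 -0.86159599 -0.76126107] op -1.0887423589283975e-05 q [ 0.77  0.47  0.32  0.01 -1.42  0.49]
[[-0.001  0.953 -0.302]
 [-0.013 -0.302 -0.953]
 [-1.     0.003  0.013]]
hex 118 [ 0.62313784 -0.14265588  0.07819081] [ 0.62620377 -0.14272811  0.08001712] [ 0.63697491 -0.12976312  0.08395386]
key 122 [0.56110878 0.32413987 0.05094498] [0.56373609 0.32163035 0.05336761] [0.577663   0.34085169 0.0567661 ]
```

View pics/s4.png

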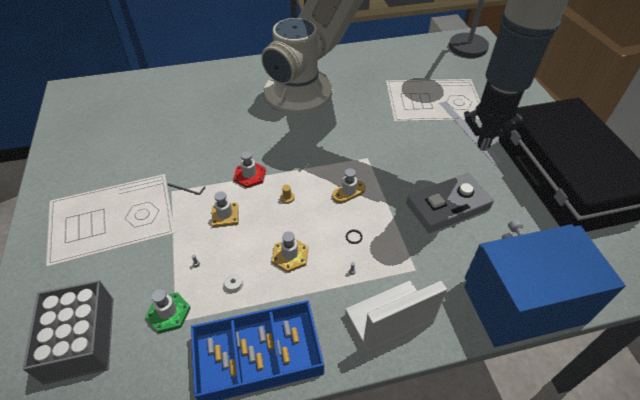

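View pics/t2.png

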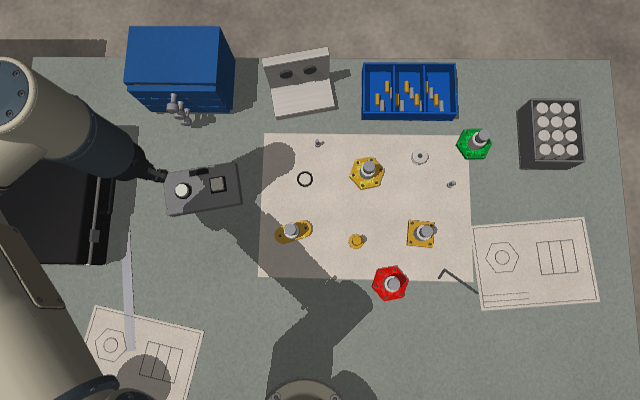

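Both pictures show every part where it was. The hex head is at z = 0.080, the round key is up at 0.053, and the arm is clear of everything. I'll hand the job in.

```bash
python3 -c "
from rig import ticket
print(ticket.close_job())"
```

```text
the job is handed in; nothing more can be done
None
```

I checked the hex unit's spring, then passed the unit by pressing and releasing the round key, and handed the job in at about 11 s. The hand-in reports no verdict.

- **Hex pin:** I pressed it with shut fingertips about 10 mm down to its stop (TCP z = 0.070) and held it for about 1.5 s. The holding force was around 7 N, with a highest reading of 14 N on bottoming. It sprang back up when I let go.
- **Round key:** I pressed it about 6 mm down at roughly 5 N and released it.
- **Last checks:** depth shows the hex head at z = 0.080 and the round key at 0.053, both up, with the hex unit in its place to within 1 mm. By eye in both pictures, the other units and loose parts were where they started. The fingers were clear above the key.
- **Disagreement:** in the view before the key press, the fingertips appeared 2–3 pixels from where the calibration put them. I put this down to finger thickness, and the key bottomed normally.

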